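# Put the jar away and slide the display case shut

### The job

Lower the small lidded porcelain jar into the open bay of the wooden display case and stand it upright on the bay floor. Then slide the glass door along its track, through the roller catch, and press it home until you feel it bear on the stop of the frame: lean on it lightly (about 8 N) for half a second, never hard (over 15 N). Let go, leaving the door fully shut and the other vessels undisturbed.

Things in the scene. Friction and masses are not known exactly. Their poses are not given: they have to be found in the camera images.
- case: low wooden display case fixed to the table, 200 mm (x) by 390 mm (y), 95 mm high; origin on its underside, 185 mm from its -y end, z up. The door slides along the case's y and shuts towards +y. The half y<0 has a fixed board under the door; the half y>0 is the open bay, x -80 to 80 mm, y 0 to 170 mm, floor 6 mm and walls about 80 mm above the table, side rails 95 mm.
- bay (a point): point on the bay's inner floor, at x 0, y 90 mm of the case, with the case's axes; the uncovered opening runs from the door's leading edge to the stop
- door: sliding door: light wood frame with glass, 176 mm (x) by 170 (y) by 8, leading rail 18 high, about 0.45 kg; origin under its centre, axes as the case's. It lies on ledges 80 mm above the table, in grooves with 1.5 mm play, drags with 1 to 5 N and starts with its leading edge 15 to 35 mm in +y of the case's origin. A steel tongue at the middle of that edge sticks out 20 mm.
- pull (a point): centre of the door's pull: an upright wooden bar on the door, 80 mm in x, 14 mm thick in y, from 88 to 120 mm above the table; this point is 104 mm above it. Push its -y face or pinch its thickness. Feel on shutting: drag; about 8 mm before the stop the catch's two sprung rollers add about 4 N, which fades over the last 3 mm; then the rigid stop.
- door_edge (a point): middle of the door's leading (+y) edge, 120 mm in +y from the pull's centre, 84 mm above the table; axes as the case's
- case_end (a point): middle of the case's +y end (y 205 mm), 80 mm above the table. The stop that the door shuts against (steel plate, stop_c0, on a wood block, 150 mm wide, top 98 mm above the table) is bolted on the case short of this end, its face anywhere from 37 to 67 mm in -y of this point. It is not measured: find it by feel; over 15 N on it would crack the door.
- jar_mid (a point): centre, half-way up, of the small white lidded porcelain jar: round, 50 mm diameter (54 mm at the lid), 62 mm high, about 0.16 kg, standing on the table beside the case on one side or the other; z up
- jar: the same jar; origin at the centre of its underside
- mortar: bystander: marble bowl, 90 mm across, 55 mm high, on the other side of the case; origin under its centre
- bottle: bystander: amber bottle 60 mm across, 150 mm high, beyond the case; origin under its centre
- teacup: bystander: white cup without lid, 70 mm across, 50 mm high, beyond the case; origin under its centre
Things that resemble listed ones, but are neither listed nor needed, are in the scene too. Leave any green or red look-alike of the jar alone.

How it is judged:
By the outcome, as a careful person would: the job done as asked, in the order asked, and still so for the second after the job is handed in, with the robot touching nothing.
It also fails if it takes over 72 s, if anything falls off the work surface, if the arm or the gripper's body presses on something with over 40 N, if the wrist force passes 120 N, or if a joint passes its speed limit or range.

### The arm

A 6-joint arm with a two-finger parallel gripper is mounted at the origin on the work surface. World frame = base frame: x ahead of the robot, y to its left, z up, the work surface at z = 0. Lengths are in m, angles in rad, forces in N, time in s.
With the tool pointing down it reaches from about 0.425 to 0.95 m from the base axis. Payload 3.5 kg.
Tool frame: the origin (TCP) lies between the finger pads; the fingertips stand 25 mm ahead of it and the grasp point (between the pads) lies 6 mm ahead of it (ctrl.finger_overhang is the distance from the TCP to the fingertips, in m); x points along the fingers, y is the direction in which the jaws open and shut, and the axes are right-handed (so a half turn about x gives the same grasp; the last joint's range is limited). The gripper opens to 85 mm and grips with 20 to 120 N. Pads are 22 mm wide; open, the fingers measure 114 mm over their backs; the gripper's body (76 mm by 85 mm) begins 54 mm behind the grasp point. The pads swing forward as they close: fully open they stand 13 mm farther back than shut.
Start: joints at [-1.438, 0.286, 1.577, -0, 1.279, -0.15], TCP at [0.188, -0.648, 0.256] pointing down, gripper open.
Joint ranges: [-2.77, 2.77], [-0.9, 2.22], [0.21, 2.48], [-1.53, 4.67], [0.24, 2.81], [-2.84, 2.84]. Speed limits (rad/s): [2.79, 2.79, 3.14, 3.14, 3.14, 3.14].

### API

Orientations are given as a unit quaternion [x, y, z, w].
In Python, from plant import ctrl gives the robot as it stands.
- The arm moves only by the tool play_rows, never from a script. Its argument "targets" is a list of rows, each an object with "delta_pos": the shift along the world's x, y, z normalised to -1 to 1, where 1 is 1000 mm, a list of three; "delta_rot": the turn, a rotation vector about the world's x, y, z normalised to -1 to 1, where 1 is pi rad, a list of three; "claw": the finger opening in mm, from 0 to 85.4. In form: [{"delta_pos": [tx, ty, tz], "delta_rot": [wx, wy, wz], "claw": claw}, ...]. A call has 1 to 20 rows; each row is the pose to reach, as a shift and turn from the pose measured when the call began, turning the shorter way round; what a row does not reach only later rows make up. A row lasts 1/12 s, in which the tool goes at most 41.7 mm and 7.16 degrees, less where a joint would pass 70% of its speed; a pose out of reach is approached as far as the arm can. A call with a number of a shift or a turn outside -1 to 1 is refused whole. A call with a gripper value outside its range is refused whole. The fingers move at their own pace and stop on an object; "newtons" is the grip in N (left out, the last holds). Time passes only in rows, so rows that repeat a pose let the fingers close. It gives the time, the measured TCP pose, the force and the opening at its end, in the units of the state.
- ctrl.get_state(): the state, without advancing time (a new reading comes with each control period).
- ctrl.read_camera(name): name is "side" or "top"; returns the picture (384x512x3 uint8, blue, green, red); there is no depth.
- ctrl.calibration(name): a dict with "fx", "fy", "cx", "cy" (pixels), "k1" (the pictures are not rectified: a ray, as slopes to the right and down, at radius r is drawn at 1 + k1 r^2 times it, then the intrinsics apply), "camera_from_world" (4x4, takes a point from world to camera coordinates). Camera axes: x right, y down, z forward; pixel columns grow to the right and rows downward; lengths in m; the calibration is good to about 2 mm. A picture is of the moment at which its call begins. calibration takes no time and is no camera call.
- ctrl.sign_off(): hands the job in, once; it reports no verdict.
The state is a dict: "time": time; "qpos": joint angles; "dq": joint speeds; "joint_efforts": joint torques, N m; "eef_pos": TCP position; "tcp_rot": TCP orientation; "contact_force": force on the tool from outside, world axes, zero at the start; "wrist_torque": the same for the moment, N m; "opening": opening from 0.0 (shut) to 1.0 (fully open).
Only numpy, scipy, OpenCV 4.12 (cv2) and the standard library are available. Lean on these libraries where they do the work, as an engineer would, in place of code of your own. Each camera call takes 0.05 s, during which the arm holds its last target. There are 200 camera calls.

## Working session

There is one attempt and no reset: what is moved stays moved. The work goes in short steps, Python scripts to look and compute and a tool call to move; the robot and the scene stay as the last step left them, time stands still between calls to the robot, and variables do not carry over. Pictures are saved under pics/ and viewed, about 8 in all and at most 12, crops included, and the job is handed in when it is done.

Besides the shell and the picture viewer there is one more tool, called as a command line: name --argument value ..., lists and objects as JSON in quotes. play_rows: Moves the arm, as the interface text tells. Its arguments: {"type":"object","properties":{"targets":{"type":"array"},"newtons":{"type":"number"}},"required":["targets"]}

```bash
mkdir -p pics; ls; cat > h.py <<'E'
import numpy as np, cv2
from plant import ctrl
def ray(cam,u,v):
    c=ctrl.calibration(cam); K=np.array([[c['fx'],0,c['cx']],[0,c['fy'],c['cy']],[0,0,1.]])
    p=cv2.undistortPoints(np.array([[[u,v]]],float),K,np.array([c['k1'],0,0,0.]))[0,0]
    T=np.array(c['camera_from_world']); R=T[:3,:3]
    d=R.T@np.array([p[0],p[1],1]); return -R.T@T[:3,3], d
def onz(cam,u,v,z):
    o,d=ray(cam,u,v); return o+d*(z-o[2])/d[2]
def proj(cam,P):
    c=ctrl.calibration(cam);K=np.array([[c['fx'],0,c['cx']],[0,c['fy'],c['cy']],[0,0,1.]])
    T=np.array(c['camera_from_world'])
    return cv2.projectPoints(np.array(P,float).reshape(-1,1,3),cv2.Rodrigues(T[:3,:3])[0],T[:3,3],K,np.array([c['k1'],0,0,0.]))[0][:,0]
E
python3 - <<'E'
from h import *
for n in('top','side'):
    cv2.imwrite(f'pics/{n}0.png',cv2.resize(ctrl.read_camera(n),(800,600),interpolation=cv2.INTER_CUBIC)); c=ctrl.calibration(n); print(n,{k:np.round(v,3).tolist() for k,v in c.items()}, ray(n,256,192))
print(ctrl.get_state())
E
```

```text
pics
top {'fx': 390.807, 'fy': 390.807, 'cx': 257.902, 'cy': 190.186, 'k1': -0.006, 'camera_from_world': [[-0.018, -1.0, 0.0, 0.014], [-0.996, 0.018, -0.088, 0.586], [0.088, -0.002, -0.996, 0.98], [0.0, 0.0, 0.0, 1.0]]} (array([0.49766392, 0.00536491, 1.02715422]), array([ 0.08317426,  0.00321923, -0.99655252]))
side {'fx': 421.076, 'fy': 421.076, 'cx': 260.724, 'cy': 190.792, 'k1': -0.061, 'camera_from_world': [[-0.955, -0.296, 0.007, 0.526], [-0.184, 0.574, -0.798, 0.203], [0.232, -0.764, -0.602, 0.976], [0.0, 0.0, 0.0, 1.0]]} (array([0.31307089, 0.78531288, 0.74603544]), array([ 0.24236867, -0.75872242, -0.60475767]))
{'time': 0.1, 'qpos': array([-1.43800147e+00,  2.87145532e-01,  1.57803580e+00, -1.39159256e-05,
        1.27856656e+00, -1.50000933e-01]), 'dq': array([ 0.00025392, -0.00044849, -0.00312419,  0.00151307,  0.0001292 ,
        0.00070446]), 'joint_efforts': array([ 4.07994648e-04, -4.07298338e+01, -2.93699992e+01, -1.92056441e-04,
        3.39662416e-03,  2.65537693e-06]), 'eef_pos': array([ 0.18830628, -0.64764492,  0.25503696]), 'tcp_rot': array([ 0.70005107,  0.10041393, -0.70004738,  0.09888992]), 'contact_force': array([0.73137719, 0.85598141, 1.30229585]), 'wrist_torque': array([-0.00311616, -0.02727845, -0.03664016]), 'opening': 0.9978790293983756}
```

View pics/top0.png

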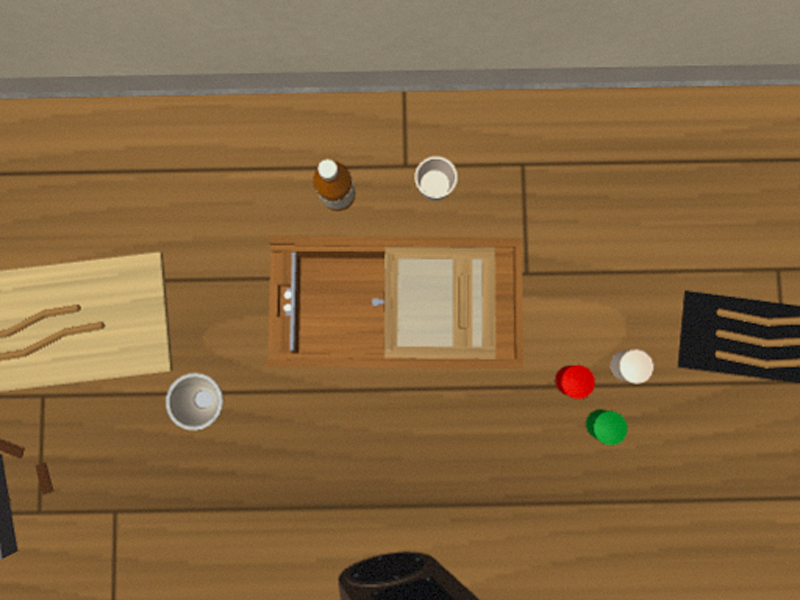

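View pics/side0.png

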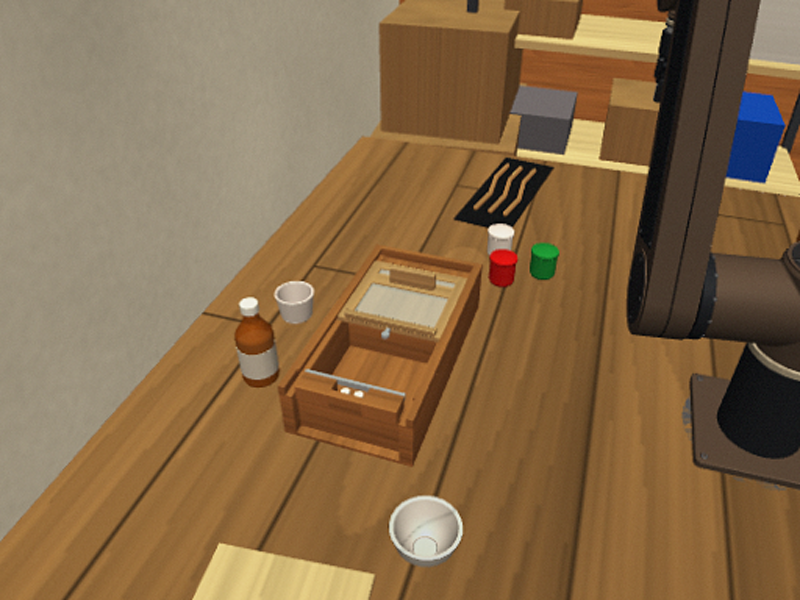

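The top view shows the jar at about (632,366), with red at (576,381) and green at (608,427). The case spans about 270–520 × 240–365, with the stop plate at x≈294, the door's leading edge at x≈385 and the pull at (462,302), and case +y points image-left. The side view agrees with all of this. Next I'll measure.

```bash
python3 - <<'E'
from h import *
t=ctrl.read_camera('top'); s=ctrl.read_camera('side')
def blobs(m,n):
    k,l,st,c=cv2.connectedComponentsWithStats(m.astype(np.uint8))
    for i in range(1,k):
        if st[i,4]>80: print(n,st[i].tolist(),c[i].round(1).tolist())
ht=cv2.cvtColor(t,cv2.COLOR_BGR2HSV); hs=cv2.cvtColor(s,cv2.COLOR_BGR2HSV)
print(ht[234,404],ht[193,250],ht[193,300],hs[155,320])
m=(ht[...,1]<60)&(ht[...,2]>130); m[:90]=0; blobs(m,'top white')
m=(hs[...,1]<60)&(hs[...,2]>150); m[:130]=0; m[:, :150]=0; blobs(m,'side white')
for lo,hi,n in((0,8,'red'),(45,75,'green')):
    blobs((ht[...,0]>=lo)&(ht[...,0]<=hi)&(ht[...,1]>180),n)
crop=t[145:245,165:345]; cv2.imwrite('pics/case.png',cv2.resize(crop,None,fx=4.4,fy=4.4,interpolation=cv2.INTER_CUBIC))
E
```

```text
[ 32  20 226] [ 17 135 145] [ 16 130 171] [ 17  42 177]
top white [266, 100, 27, 27, 494] [279.5, 114.0]
top white [203, 102, 13, 12, 117] [209.2, 107.7]
top white [181, 162, 8, 62, 189] [185.9, 193.0]
top white [255, 166, 34, 56, 1866] [271.6, 193.2]
top white [303, 166, 5, 56, 276] [305.0, 193.1]
top white [391, 224, 27, 21, 429] [404.7, 234.2]
top white [106, 239, 37, 36, 715] [127.0, 255.7]
side white [150, 130, 42, 46, 986] [163.5, 145.1]
side white [313, 143, 16, 18, 212] [320.1, 150.7]
side white [176, 180, 24, 27, 404] [187.8, 190.7]
side white [228, 182, 58, 27, 949] [256.9, 194.7]
side white [153, 190, 12, 12, 111] [158.8, 195.7]
side white [154, 226, 16, 17, 195] [162.5, 234.1]
side white [196, 236, 63, 17, 109] [227.5, 244.4]
side white [249, 317, 47, 42, 1443] [272.1, 337.2]
red [355, 233, 26, 23, 435] [368.0, 243.8]
green [375, 263, 26, 21, 427] [388.1, 272.6]
```

View pics/case.png

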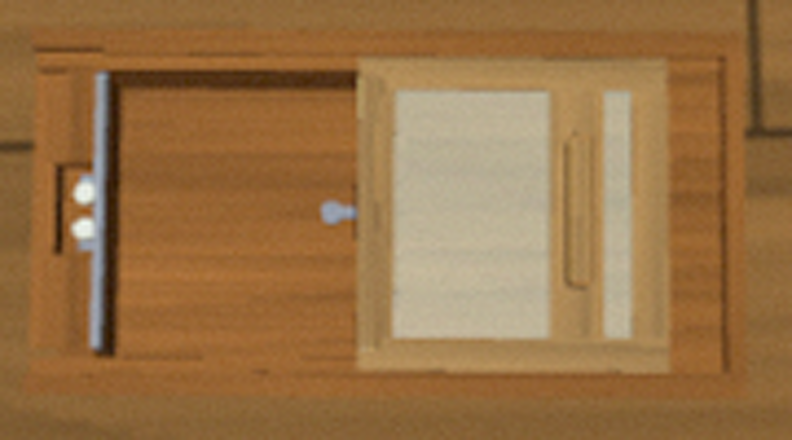

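The crop shows the door's leading edge at crop x≈357 and its trailing edge at 668, both spanning y 58–372. The pull is centred at (578,210), the tongue at (335,212), and the stop plate's face runs from (108,72) to (102,350).

```bash
python3 - <<'E'
from h import *
f=lambda x,y,z:(onz('top',165+(x+.5)/4.4-.5,145+(y+.5)/4.4-.5,z)*1000).round(1)
for n,x,y,z in (('lead up',357,58,.09),('lead dn',357,372,.09),('trail up',668,58,.088),('trail dn',668,372,.088),('pull',579,210,.12),('pull top-up',579,132,.12),('pull dn',579,288,.12),('tongue',322,212,.084),
 ('stop up',109,72,.098),('stop dn',104,352,.098),('railUL',35,33,.095),('railUR',745,30,.095),('railDL',27,392,.095),('railDR',745,397,.095)): print(n,f(x,y,z))
print('jar top',onz('top',404.7,234.2,.062)*1000)
o1,d1=ray('side',320.5,151);o2,d2=ray('top',404.7,234.2)
print('red',onz('top',368,243.8,.055)*1000,'green',onz('top',388.1,272.6,.055)*1000)
# jar extents
for u,v in((391,234),(418,234),(404.5,224),(404.5,245)): print(onz('top',u,v,.062)*1000)
print('side jar top edge ctr', onz('side',320.5,147,.062)*1000)
E
```

```text
lead up [659.6  31.8  90. ]
lead dn [487.4  34.4  90. ]
trail up [ 656.8 -140.    88. ]
trail dn [ 484.2 -134.5   88. ]
pull [570.9 -85.3 120. ]
pull top-up [612.4 -86.4 120. ]
pull dn [529.6 -84.2 120. ]
tongue [575.3  52.5  84. ]
stop up [652.9 167.1  98. ]
stop dn [500.6 170.2  98. ]
railUL [675.8 208.2  95. ]
railUR [ 670.4 -181.7   95. ]
railDL [479.9 212.3  95. ]
railDR [ 470.1 -174.6   95. ]
jar top [ 467.46847764 -355.00113835   62.        ]
red [ 445.41161031 -265.6746858    55.        ] green [ 374.39289235 -312.07602636   55.        ]
[ 468.59301907 -321.30979317   62.        ]
[ 467.33707091 -387.77438867   62.        ]
[ 492.43344756 -355.77738859   62.        ]
[ 441.17461195 -353.17525781   62.        ]
side jar top edge ctr [ 465.52569262 -357.28736911   62.        ]
```

```bash
python3 - <<'E'
from h import *
from scipy.spatial.transform import Rotation as R
s=ctrl.get_state(); r=R.from_quat(s['tcp_rot']); print(s['eef_pos'],r.as_matrix().round(3),ctrl.finger_overhang)
a=np.deg2rad(-1.1)
for sg in(1,-1):
    y=sg*np.array([np.cos(a),np.sin(a),0]);x=np.array([0,0,-1.]);T=R.from_matrix(np.c_[x,y,np.cross(x,y)])
    print(sg,((T*r.inv()).as_rotvec()/np.pi).round(4))
E
```

```text
[ 0.18834575 -0.64779314  0.25544787] [[-0.     0.279 -0.96 ]
 [ 0.002 -0.96  -0.279]
 [-1.    -0.002 -0.   ]] 0.025
1 [-4.000e-04 -4.000e-04  4.039e-01]
-1 [-4.000e-04  4.000e-04 -5.961e-01]
```

play_rows --targets '[{"delta_pos": [0.04,0.04,0],"delta_rot": [0,0,0.04],"claw": 85},{"delta_pos": [0.08,0.08,0],"delta_rot": [0,0,0.08],"claw": 85},{"delta_pos": [0.12,0.12,0],"delta_rot": [0,0,0.12],"claw": 85},{"delta_pos": [0.15,0.155,0],"delta_rot": [0,0,0.16],"claw": 85},{"delta_pos": [0.18,0.19,0],"delta_rot": [0,0,0.2],"claw": 85},{"delta_pos": [0.21,0.22,0],"delta_rot": [0,0,0.24],"claw": 85},{"delta_pos": [0.24,0.25,0],"delta_rot": [0,0,0.28],"claw": 85},{"delta_pos": [0.26,0.27,-0.02],"delta_rot": [0,0,0.32],"claw": 85},{"delta_pos": [0.275,0.285,-0.05],"delta_rot": [0,0,0.36],"claw": 85},{"delta_pos": [0.279,0.29,-0.08],"delta_rot": [0,0,0.404],"claw": 85},{"delta_pos": [0.279,0.29,-0.1],"delta_rot": [0,0,0.404],"claw": 85},{"delta_pos": [0.279,0.29,-0.125],"delta_rot": [0,0,0.404],"claw": 85},{"delta_pos": [0.279,0.29,-0.14],"delta_rot": [0,0,0.404],"claw": 85},{"delta_pos": [0.279,0.29,-0.145],"delta_rot": [0,0,0.404],"claw": 85},{"delta_pos": [0.279,0.29,-0.145],"delta_rot": [0,0,0.404],"claw": 85},{"delta_pos": [0.279,0.29,-0.145],"delta_rot": [0,0,0.404],"claw": 85}]' --newtons 30

```text
time: 1.53
eef_pos: [0.4676, -0.3584, 0.1112]
tcp_rot: [-0.504, -0.495, 0.505, -0.495]
contact_force: [-0.3, 0.4, 0.3]
opening: 0.996
```

```bash
python3 - <<'E'
from h import *
s=ctrl.read_camera('side')[90:230,250:410]; cv2.imwrite('pics/s1.png',cv2.resize(s,None,fx=4.2,fy=4.2,interpolation=cv2.INTER_CUBIC))
print(proj('side',ctrl.get_state()['eef_pos']+[0,0,-.025]))
E
```

```text
[[320.56275924 139.69889726]]
```

View pics/s1.png

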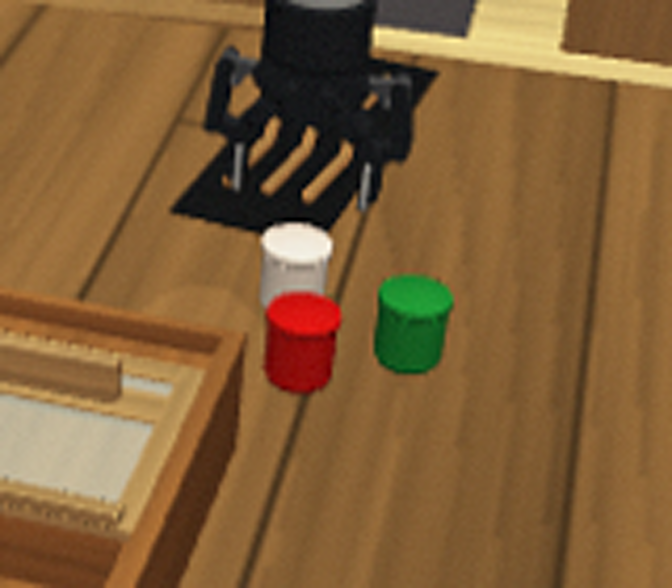

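The crop shows the white jar's lid centred at about (297,243), between fingers at 238 and 367, so it's aligned. Red and green are clear.

play_rows --targets '[{"delta_pos": [0,0,-0.02],"delta_rot": [0,0,0],"claw": 85},{"delta_pos": [0,0,-0.04],"delta_rot": [0,0,0],"claw": 85},{"delta_pos": [0,0,-0.06],"delta_rot": [0,0,0],"claw": 85},{"delta_pos": [0,0,-0.07],"delta_rot": [0,0,0],"claw": 85},{"delta_pos": [0,0,-0.072],"delta_rot": [0,0,0],"claw": 85},{"delta_pos": [0,0,-0.072],"delta_rot": [0,0,0],"claw": 70},{"delta_pos": [0,0,-0.072],"delta_rot": [0,0,0],"claw": 60},{"delta_pos": [0,0,-0.072],"delta_rot": [0,0,0],"claw": 54},{"delta_pos": [0,0,-0.072],"delta_rot": [0,0,0],"claw": 50},{"delta_pos": [0,0,-0.072],"delta_rot": [0,0,0],"claw": 40},{"delta_pos": [0,0,-0.072],"delta_rot": [0,0,0],"claw": 40},{"delta_pos": [0,0,-0.072],"delta_rot": [0,0,0],"claw": 40},{"delta_pos": [0,0,-0.072],"delta_rot": [0,0,0],"claw": 40},{"delta_pos": [0,0,-0.072],"delta_rot": [0,0,0],"claw": 40}]' --newtons 30

```text
time: 2.75
eef_pos: [0.4687, -0.36, 0.0421]
tcp_rot: [-0.504, -0.494, 0.505, -0.497]
contact_force: [-1.9, 1.0, 5.9]
opening: 0.614
```

play_rows --targets '[{"delta_pos": [0,0,0.005],"delta_rot": [0,0,0],"claw": 40},{"delta_pos": [0,0,0.015],"delta_rot": [0,0,0],"claw": 40},{"delta_pos": [0,0,0.03],"delta_rot": [0,0,0],"claw": 40},{"delta_pos": [0,0,0.05],"delta_rot": [0,0,0],"claw": 40},{"delta_pos": [0,0,0.07],"delta_rot": [0,0,0],"claw": 40},{"delta_pos": [0,0,0.1],"delta_rot": [0,0,0],"claw": 40},{"delta_pos": [0,0,0.13],"delta_rot": [0,0,0],"claw": 40},{"delta_pos": [0,0,0.16],"delta_rot": [0,0,0],"claw": 40},{"delta_pos": [0,0,0.18],"delta_rot": [0,0,0],"claw": 40},{"delta_pos": [0,0,0.18],"delta_rot": [0,0,0],"claw": 40},{"delta_pos": [0,0,0.18],"delta_rot": [0,0,0],"claw": 40},{"delta_pos": [0,0,0.18],"delta_rot": [0,0,0],"claw": 40}]'

```text
time: 3.75
eef_pos: [0.468, -0.3591, 0.2203]
tcp_rot: [-0.504, -0.495, 0.505, -0.496]
contact_force: [0.0, -0.0, -2.2]
opening: 0.614
```

```bash
python3 - <<'E'
from h import *
s=ctrl.read_camera('side')[20:230,250:410]; cv2.imwrite('pics/s2.png',cv2.resize(s,None,fx=2.8,fy=2.8,interpolation=cv2.INTER_CUBIC))
st=ctrl.get_state();print(st['eef_pos'],st['contact_force'],st['wrist_torque'])
E
```

```text
[ 0.46770742 -0.35885403  0.21951581] [-0.6708226  -0.19052728 -2.20448401] [0.02631918 0.05198045 0.02206463]
```

View pics/s2.png

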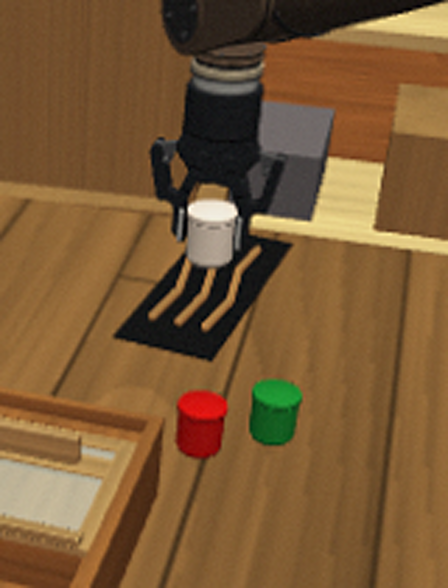

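The jar is lifted upright (crop (212,232)), with about 2 N of load. Now carrying it over the bay.

play_rows --targets '[{"delta_pos": [0.005,0.02,0],"delta_rot": [0,0,0],"claw": 40},{"delta_pos": [0.013,0.05,0],"delta_rot": [0,0,0],"claw": 40},{"delta_pos": [0.02,0.085,0],"delta_rot": [0,0,0],"claw": 40},{"delta_pos": [0.03,0.12,0],"delta_rot": [0,0,0],"claw": 40},{"delta_pos": [0.04,0.155,0],"delta_rot": [0,0,0],"claw": 40},{"delta_pos": [0.048,0.19,0],"delta_rot": [0,0,0],"claw": 40},{"delta_pos": [0.056,0.225,0],"delta_rot": [0,0,0],"claw": 40},{"delta_pos": [0.064,0.26,0],"delta_rot": [0,0,0],"claw": 40},{"delta_pos": [0.073,0.295,0],"delta_rot": [0,0,0],"claw": 40},{"delta_pos": [0.08,0.33,0],"delta_rot": [0,0,0],"claw": 40},{"delta_pos": [0.088,0.365,0],"delta_rot": [0,0,0],"claw": 40},{"delta_pos": [0.095,0.4,0],"delta_rot": [0,0,0],"claw": 40},{"delta_pos": [0.102,0.43,0],"delta_rot": [0,0,0],"claw": 40},{"delta_pos": [0.106,0.45,0],"delta_rot": [0,0,0],"claw": 40},{"delta_pos": [0.108,0.46,0],"delta_rot": [0,0,0],"claw": 40},{"delta_pos": [0.108,0.462,0],"delta_rot": [0,0,0],"claw": 40},{"delta_pos": [0.108,0.462,0],"delta_rot": [0,0,0],"claw": 40},{"delta_pos": [0.108,0.462,0],"delta_rot": [0,0,0],"claw": 40},{"delta_pos": [0.108,0.462,0],"delta_rot": [0,0,0],"claw": 40}]'

```text
time: 5.38
eef_pos: [0.5755, 0.1018, 0.2191]
tcp_rot: [-0.504, -0.495, 0.506, -0.495]
contact_force: [-0.7, -0.2, -2.1]
opening: 0.613
```

```bash
python3 - <<'E'
from h import *
a=ctrl.read_camera('side')[60:320,150:400]; b=ctrl.read_camera('top')[110:270,150:350]
cv2.imwrite('pics/b1.png',np.hstack([cv2.resize(a,(480,500)),cv2.resize(b,(312,250)) if 0 else np.vstack([cv2.resize(b,(312,250)),np.zeros((250,312,3),np.uint8)])]))
s=ctrl.get_state();print(s['eef_pos'],s['tcp_rot'],s['contact_force'])
E
```

```text
[0.57568453 0.10190833 0.21945775] [-0.50461512 -0.49478016  0.50571366 -0.49478265] [-0.70691291  0.11646487 -0.86084176]
```

View pics/b1.png

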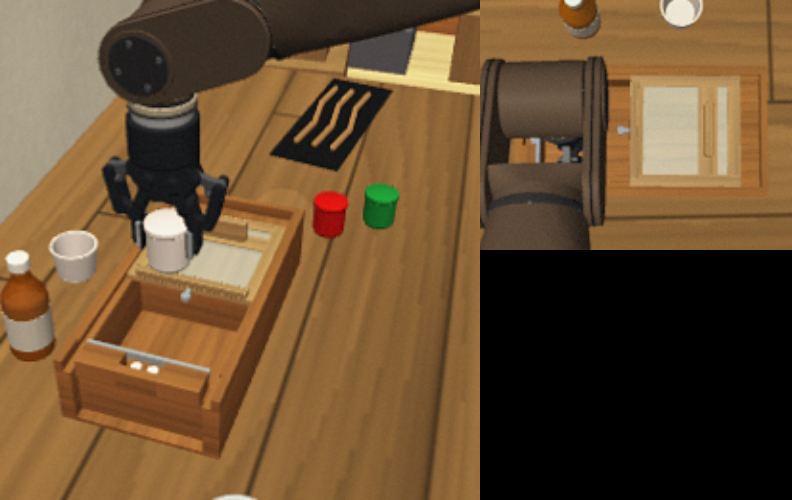

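The jar hangs over the bay with the open interior beneath it (side crop (168,240)). The stop and the door are both clear of it. Lowering to just above the floor.

play_rows --targets '[{"delta_pos": [0,0.001,-0.02],"delta_rot": [0,0,0],"claw": 40},{"delta_pos": [0,0.001,-0.045],"delta_rot": [0,0,0],"claw": 40},{"delta_pos": [0,0.001,-0.07],"delta_rot": [0,0,0],"claw": 40},{"delta_pos": [0,0.001,-0.09],"delta_rot": [0,0,0],"claw": 40},{"delta_pos": [0,0.001,-0.11],"delta_rot": [0,0,0],"claw": 40},{"delta_pos": [0,0.001,-0.13],"delta_rot": [0,0,0],"claw": 40},{"delta_pos": [0,0.001,-0.145],"delta_rot": [0,0,0],"claw": 40},{"delta_pos": [0,0.001,-0.155],"delta_rot": [0,0,0],"claw": 40},{"delta_pos": [0,0.001,-0.16],"delta_rot": [0,0,0],"claw": 40},{"delta_pos": [0,0.001,-0.163],"delta_rot": [0,0,0],"claw": 40},{"delta_pos": [0,0.001,-0.163],"delta_rot": [0,0,0],"claw": 40},{"delta_pos": [0,0.001,-0.163],"delta_rot": [0,0,0],"claw": 40},{"delta_pos": [0,0.001,-0.163],"delta_rot": [0,0,0],"claw": 40}]'

```text
time: 6.57
eef_pos: [0.5766, 0.1029, 0.0577]
tcp_rot: [0.505, 0.494, -0.505, 0.495]
contact_force: [-0.5, -0.5, -1.6]
opening: 0.613
```

play_rows --targets '[{"delta_pos": [0,0,-0.003],"delta_rot": [0,0,0],"claw": 40},{"delta_pos": [0,0,-0.006],"delta_rot": [0,0,0],"claw": 40},{"delta_pos": [0,0,-0.008],"delta_rot": [0,0,0],"claw": 40},{"delta_pos": [0,0,-0.009],"delta_rot": [0,0,0],"claw": 40},{"delta_pos": [0,0,-0.009],"delta_rot": [0,0,0],"claw": 40},{"delta_pos": [0,0,-0.009],"delta_rot": [0,0,0],"claw": 40}]'

```text
time: 7.07
eef_pos: [0.5765, 0.1029, 0.0486]
tcp_rot: [-0.505, -0.494, 0.505, -0.495]
contact_force: [-0.9, 0.3, -1.1]
opening: 0.615
```

play_rows --targets '[{"delta_pos": [0,0,-0.001],"delta_rot": [0,0,0],"claw": 40},{"delta_pos": [0,0,-0.002],"delta_rot": [0,0,0],"claw": 40},{"delta_pos": [0,0,-0.002],"delta_rot": [0,0,0],"claw": 40},{"delta_pos": [0,0,-0.002],"delta_rot": [0,0,0],"claw": 40}]'

```text
time: 7.4
eef_pos: [0.5768, 0.103, 0.0482]
tcp_rot: [-0.505, -0.494, 0.505, -0.495]
contact_force: [-3.9, -0.9, 8.1]
opening: 0.613
```

Floor contact at +8 N. Releasing and retreating upward.

play_rows --targets '[{"delta_pos": [0,0,0.0005],"delta_rot": [0,0,0],"claw": 54},{"delta_pos": [0,0,0.0005],"delta_rot": [0,0,0],"claw": 60},{"delta_pos": [0,0,0.0005],"delta_rot": [0,0,0],"claw": 70},{"delta_pos": [0,0,0.0005],"delta_rot": [0,0,0],"claw": 80},{"delta_pos": [0,0,0.0005],"delta_rot": [0,0,0],"claw": 80},{"delta_pos": [0,0,0.0005],"delta_rot": [0,0,0],"claw": 80},{"delta_pos": [0,0,0.0005],"delta_rot": [0,0,0],"claw": 80},{"delta_pos": [0,0,0.01],"delta_rot": [0,0,0],"claw": 80},{"delta_pos": [0,0,0.025],"delta_rot": [0,0,0],"claw": 80},{"delta_pos": [0,0,0.045],"delta_rot": [0,0,0],"claw": 80},{"delta_pos": [0,0,0.07],"delta_rot": [0,0,0],"claw": 80},{"delta_pos": [0,0,0.1],"delta_rot": [0,0,0],"claw": 80},{"delta_pos": [0,0,0.13],"delta_rot": [0,0,0],"claw": 80},{"delta_pos": [0,0,0.16],"delta_rot": [0,0,0],"claw": 80},{"delta_pos": [0,0,0.16],"delta_rot": [0,0,0],"claw": 80},{"delta_pos": [0,0,0.16],"delta_rot": [0,0,0],"claw": 80}]'

```text
time: 8.73
eef_pos: [0.5783, 0.1031, 0.2118]
tcp_rot: [0.507, 0.493, -0.504, 0.497]
contact_force: [-0.5, 0.2, -0.3]
opening: 0.935
```

```bash
python3 - <<'E'
from h import *
a=ctrl.read_camera('side')[60:320,150:400]
cv2.imwrite('pics/b2.png',cv2.resize(a,(560,582)))
s=ctrl.get_state();print(s['eef_pos'],s['opening'],s['contact_force'])
E
```

```text
[0.57701654 0.10303591 0.20931685] 0.9310049967973139 [0.27737959 0.40576215 0.22847246]
```

View pics/b2.png

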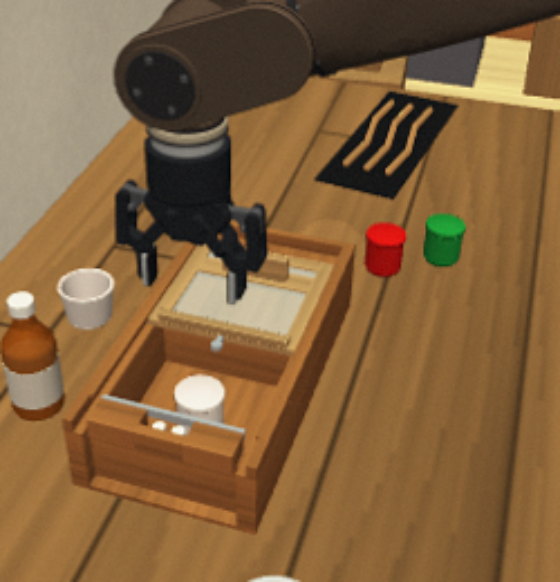

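The jar stands upright in the bay (crop (200,400)) and its neighbours are undisturbed. Next: move behind the pull, close the fingers and go down.

play_rows --targets '[{"delta_pos": [0,-0.02,0],"delta_rot": [0,0,0],"claw": 60},{"delta_pos": [0,-0.05,0],"delta_rot": [0,0,0],"claw": 40},{"delta_pos": [-0.002,-0.085,0],"delta_rot": [0,0,0],"claw": 20},{"delta_pos": [-0.004,-0.12,0],"delta_rot": [0,0,0],"claw": 0},{"delta_pos": [-0.005,-0.155,0],"delta_rot": [0,0,0],"claw": 0},{"delta_pos": [-0.006,-0.19,0],"delta_rot": [0,0,0],"claw": 0},{"delta_pos": [-0.006,-0.215,0],"delta_rot": [0,0,0],"claw": 0},{"delta_pos": [-0.006,-0.225,0],"delta_rot": [0,0,0],"claw": 0},{"delta_pos": [-0.006,-0.225,-0.01],"delta_rot": [0,0,0],"claw": 0},{"delta_pos": [-0.006,-0.225,-0.03],"delta_rot": [0,0,0],"claw": 0},{"delta_pos": [-0.006,-0.225,-0.05],"delta_rot": [0,0,0],"claw": 0},{"delta_pos": [-0.006,-0.225,-0.07],"delta_rot": [0,0,0],"claw": 0},{"delta_pos": [-0.006,-0.225,-0.08],"delta_rot": [0,0,0],"claw": 0},{"delta_pos": [-0.006,-0.225,-0.087],"delta_rot": [0,0,0],"claw": 0},{"delta_pos": [-0.006,-0.225,-0.087],"delta_rot": [0,0,0],"claw": 0},{"delta_pos": [-0.006,-0.225,-0.087],"delta_rot": [0,0,0],"claw": 0},{"delta_pos": [-0.006,-0.225,-0.087],"delta_rot": [0,0,0],"claw": 0}]'

```text
time: 10.2
eef_pos: [0.5719, -0.1219, 0.1235]
tcp_rot: [0.506, 0.493, -0.504, 0.497]
contact_force: [-0.3, -0.1, 1.6]
opening: -0.0
```

```bash
python3 - <<'E'
from h import *
a=ctrl.read_camera('side')[130:300,190:320]
cv2.imwrite('pics/d1.png',cv2.resize(a,None,fx=3.5,fy=3.5,interpolation=cv2.INTER_CUBIC))
s=ctrl.get_state();print(s['eef_pos'],s['opening'],s['contact_force'],s['tcp_rot'])
E
```

```text
[ 0.57197544 -0.12205965  0.12379763] 0.0031199397475204604 [-0.18854086 -0.62781168 -0.05657609] [ 0.50580167  0.49314643 -0.5042682   0.49667379]
```

View pics/d1.png

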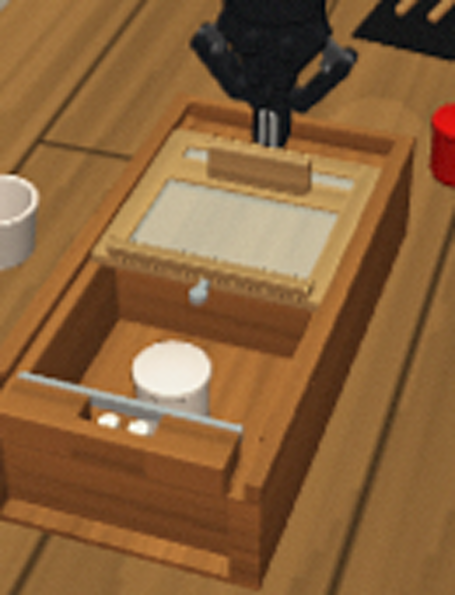

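The fingers are behind the pull and roughly centred on it (267 against 260). Pushing now.

play_rows --targets '[{"delta_pos": [0,0.006,0],"delta_rot": [0,0,0],"claw": 0},{"delta_pos": [0,0.011,0],"delta_rot": [0,0,0],"claw": 0},{"delta_pos": [0,0.014,0],"delta_rot": [0,0,0],"claw": 0},{"delta_pos": [0,0.017,0],"delta_rot": [0,0,0],"claw": 0},{"delta_pos": [0,0.02,0],"delta_rot": [0,0,0],"claw": 0},{"delta_pos": [0,0.023,0],"delta_rot": [0,0,0],"claw": 0},{"delta_pos": [0,0.027,0],"delta_rot": [0,0,0],"claw": 0},{"delta_pos": [0,0.031,0],"delta_rot": [0,0,0],"claw": 0},{"delta_pos": [0.0005,0.035,0],"delta_rot": [0,0,0],"claw": 0},{"delta_pos": [0.0005,0.039,0],"delta_rot": [0,0,0],"claw": 0},{"delta_pos": [0.0005,0.043,0],"delta_rot": [0,0,0],"claw": 0},{"delta_pos": [0.0005,0.047,0],"delta_rot": [0,0,0],"claw": 0},{"delta_pos": [0.001,0.051,0],"delta_rot": [0,0,0],"claw": 0},{"delta_pos": [0.001,0.055,0],"delta_rot": [0,0,0],"claw": 0},{"delta_pos": [0.001,0.059,0],"delta_rot": [0,0,0],"claw": 0},{"delta_pos": [0.001,0.063,0],"delta_rot": [0,0,0],"claw": 0},{"delta_pos": [0.001,0.067,0],"delta_rot": [0,0,0],"claw": 0},{"delta_pos": [0.001,0.071,0],"delta_rot": [0,0,0],"claw": 0}]'

```text
time: 11.75
eef_pos: [0.5733, -0.0509, 0.1243]
tcp_rot: [0.506, 0.493, -0.504, 0.497]
contact_force: [-0.7, -5.8, 3.8]
opening: 0.003
```

```bash
python3 - <<'E'
from h import *
a=ctrl.read_camera('side')[130:300,190:320]
cv2.imwrite('pics/d2.png',cv2.resize(a,None,fx=3.5,fy=3.5,interpolation=cv2.INTER_CUBIC))
s=ctrl.get_state();print(s['eef_pos'],s['contact_force'],s['wrist_torque'])
E
```

```text
[ 0.57322646 -0.05013976  0.12408694] [ 0.88342503 -3.73116255  2.16794384] [-0.56362735 -0.08989212  0.01538203]
```

View pics/d2.png

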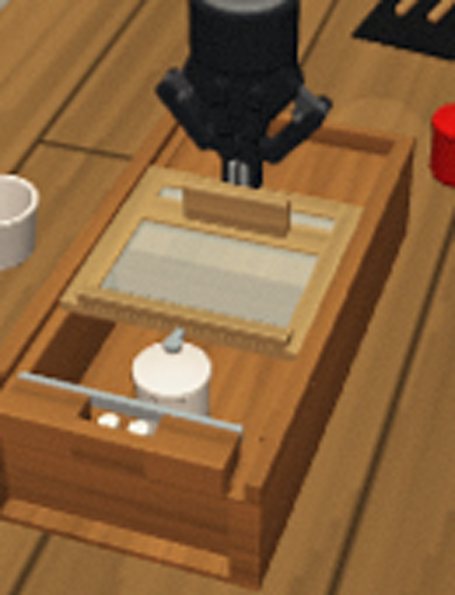

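The door slides straight with about 4–5 N of drag, and the jar is unmoved. Continuing to short of the expected catch.

play_rows --targets '[{"delta_pos": [0,0.004,0],"delta_rot": [0,0,0],"claw": 0},{"delta_pos": [0,0.008,0],"delta_rot": [0,0,0],"claw": 0},{"delta_pos": [0,0.012,0],"delta_rot": [0,0,0],"claw": 0},{"delta_pos": [0,0.016,0],"delta_rot": [0,0,0],"claw": 0},{"delta_pos": [0.0005,0.02,0],"delta_rot": [0,0,0],"claw": 0},{"delta_pos": [0.0005,0.024,0],"delta_rot": [0,0,0],"claw": 0},{"delta_pos": [0.0005,0.028,0],"delta_rot": [0,0,0],"claw": 0},{"delta_pos": [0.0005,0.032,0],"delta_rot": [0,0,0],"claw": 0},{"delta_pos": [0.0005,0.036,0],"delta_rot": [0,0,0],"claw": 0},{"delta_pos": [0.001,0.04,0],"delta_rot": [0,0,0],"claw": 0},{"delta_pos": [0.001,0.044,0],"delta_rot": [0,0,0],"claw": 0},{"delta_pos": [0.001,0.048,0],"delta_rot": [0,0,0],"claw": 0},{"delta_pos": [0.001,0.052,0],"delta_rot": [0,0,0],"claw": 0},{"delta_pos": [0.001,0.055,0],"delta_rot": [0,0,0],"claw": 0},{"delta_pos": [0.001,0.057,0],"delta_rot": [0,0,0],"claw": 0},{"delta_pos": [0.001,0.059,0],"delta_rot": [0,0,0],"claw": 0}]'

```text
time: 13.13
eef_pos: [0.5742, 0.0091, 0.124]
tcp_rot: [0.506, 0.493, -0.504, 0.497]
contact_force: [0.5, -5.5, 3.1]
opening: 0.002
```

```bash
python3 - <<'E'
from h import *
a=ctrl.read_camera('side')[190:270,185:285]
cv2.imwrite('pics/d3.png',cv2.resize(a,None,fx=6,fy=6,interpolation=cv2.INTER_CUBIC))
s=ctrl.get_state();print(s['eef_pos'],s['contact_force'],s['wrist_torque'])
E
```

```text
[0.57415872 0.00942639 0.12403124] [ 1.11613003 -2.63721441  2.34863878] [-0.47441083 -0.07227669  0.04245786]
```

View pics/d3.png

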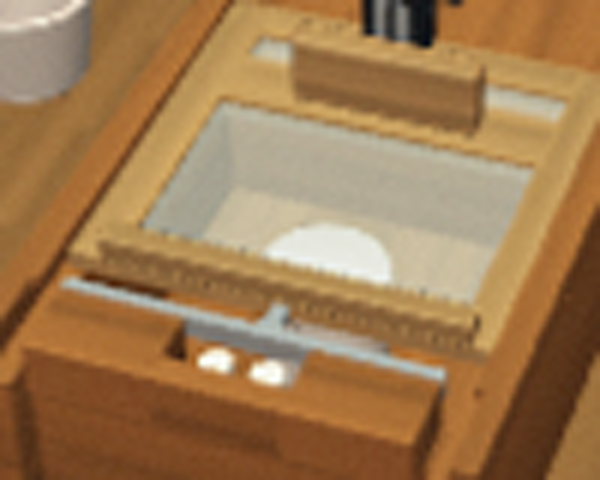

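The tongue is now at the stop plate's slot, with about 20 mm to go as expected. Switching to slow steps with force readings.

play_rows --targets '[{"delta_pos": [0,0.002,0],"delta_rot": [0,0,0],"claw": 0},{"delta_pos": [0,0.003,0],"delta_rot": [0,0,0],"claw": 0},{"delta_pos": [0,0.004,0],"delta_rot": [0,0,0],"claw": 0},{"delta_pos": [0,0.005,0],"delta_rot": [0,0,0],"claw": 0},{"delta_pos": [0,0.006,0],"delta_rot": [0,0,0],"claw": 0},{"delta_pos": [0,0.007,0],"delta_rot": [0,0,0],"claw": 0},{"delta_pos": [0,0.008,0],"delta_rot": [0,0,0],"claw": 0}]'

```text
time: 13.77
eef_pos: [0.5742, 0.0175, 0.124]
tcp_rot: [0.506, 0.493, -0.504, 0.497]
contact_force: [0.4, -4.6, 2.1]
opening: 0.004
```

play_rows --targets '[{"delta_pos": [0,0.001,0],"delta_rot": [0,0,0],"claw": 0},{"delta_pos": [0,0.002,0],"delta_rot": [0,0,0],"claw": 0},{"delta_pos": [0,0.003,0],"delta_rot": [0,0,0],"claw": 0}]'

```text
time: 14.02
eef_pos: [0.5742, 0.0206, 0.1241]
tcp_rot: [0.506, 0.493, -0.504, 0.497]
contact_force: [0.8, -4.2, 2.6]
opening: -0.001
```

play_rows --targets '[{"delta_pos": [0,0.001,0],"delta_rot": [0,0,0],"claw": 0},{"delta_pos": [0,0.002,0],"delta_rot": [0,0,0],"claw": 0},{"delta_pos": [0,0.003,0],"delta_rot": [0,0,0],"claw": 0}]'

```text
time: 14.27
eef_pos: [0.5742, 0.0235, 0.124]
tcp_rot: [0.506, 0.493, -0.504, 0.497]
contact_force: [0.8, -4.7, 3.1]
opening: -0.003
```

play_rows --targets '[{"delta_pos": [0,0.001,0],"delta_rot": [0,0,0],"claw": 0},{"delta_pos": [0,0.002,0],"delta_rot": [0,0,0],"claw": 0}]'

```text
time: 14.43
eef_pos: [0.5742, 0.0249, 0.124]
tcp_rot: [0.505, 0.493, -0.504, 0.497]
contact_force: [0.1, -7.4, 2.3]
opening: -0.001
```

play_rows --targets '[{"delta_pos": [0,0.001,0],"delta_rot": [0,0,0],"claw": 0},{"delta_pos": [0,0.002,0],"delta_rot": [0,0,0],"claw": 0}]'

```text
time: 14.6
eef_pos: [0.5742, 0.0261, 0.1241]
tcp_rot: [0.505, 0.492, -0.505, 0.498]
contact_force: [-0.6, -7.3, 3.8]
opening: -0.001
```

The catch started near y≈0.0245, so I expect the stop at about 0.032.

play_rows --targets '[{"delta_pos": [0,0.001,0],"delta_rot": [0,0,0],"claw": 0},{"delta_pos": [0,0.002,0],"delta_rot": [0,0,0],"claw": 0}]'

```text
time: 14.77
eef_pos: [0.5742, 0.0275, 0.1241]
tcp_rot: [-0.504, -0.492, 0.505, -0.498]
contact_force: [0.5, -5.8, 1.7]
opening: 0.0
```

play_rows --targets '[{"delta_pos": [0,0.001,0],"delta_rot": [0,0,0],"claw": 0},{"delta_pos": [0,0.002,0],"delta_rot": [0,0,0],"claw": 0}]'

```text
time: 14.93
eef_pos: [0.5742, 0.0291, 0.1241]
tcp_rot: [-0.504, -0.492, 0.505, -0.498]
contact_force: [0.5, -5.1, 2.5]
opening: 0.001
```

The force is fading, so the stop is close.

play_rows --targets '[{"delta_pos": [0,0.001,0],"delta_rot": [0,0,0],"claw": 0},{"delta_pos": [0,0.001,0],"delta_rot": [0,0,0],"claw": 0}]'

```text
time: 15.1
eef_pos: [0.5741, 0.0301, 0.1241]
tcp_rot: [-0.504, -0.492, 0.505, -0.498]
contact_force: [0.8, -3.9, 3.0]
opening: 0.004
```

play_rows --targets '[{"delta_pos": [0,0.001,0],"delta_rot": [0,0,0],"claw": 0},{"delta_pos": [0,0.001,0],"delta_rot": [0,0,0],"claw": 0}]'

```text
time: 15.27
eef_pos: [0.5741, 0.0313, 0.1241]
tcp_rot: [-0.504, -0.492, 0.505, -0.498]
contact_force: [0.5, -3.8, 2.6]
opening: -0.002
```

play_rows --targets '[{"delta_pos": [0,0.001,0],"delta_rot": [0,0,0],"claw": 0},{"delta_pos": [0,0.001,0],"delta_rot": [0,0,0],"claw": 0}]'

```text
time: 15.43
eef_pos: [0.5742, 0.0322, 0.1241]
tcp_rot: [-0.504, -0.492, 0.505, -0.499]
contact_force: [1.1, -6.4, 2.3]
opening: -0.001
```

play_rows --targets '[{"delta_pos": [0,0.001,0],"delta_rot": [0,0,0],"claw": 0},{"delta_pos": [0,0.001,0],"delta_rot": [0,0,0],"claw": 0}]'

```text
time: 15.6
eef_pos: [0.5745, 0.0324, 0.1241]
tcp_rot: [-0.504, -0.491, 0.506, -0.499]
contact_force: [1.8, -7.4, 1.6]
opening: -0.0
```

The stop has been reached: y is stuck at 0.0324 and the force is building. Now leaning a little more and holding.

play_rows --targets '[{"delta_pos": [0,0.0012,0],"delta_rot": [0,0,0],"claw": 0},{"delta_pos": [0,0.0012,0],"delta_rot": [0,0,0],"claw": 0},{"delta_pos": [0,0.0012,0],"delta_rot": [0,0,0],"claw": 0}]'

```text
time: 15.85
eef_pos: [0.5747, 0.0325, 0.1241]
tcp_rot: [-0.503, -0.491, 0.506, -0.5]
contact_force: [0.5, -7.7, 1.9]
opening: 0.0
```

play_rows --targets '[{"delta_pos": [0,0.0014,0],"delta_rot": [0,0,0],"claw": 0},{"delta_pos": [0,0.0016,0],"delta_rot": [0,0,0],"claw": 0},{"delta_pos": [0,0.0016,0],"delta_rot": [0,0,0],"claw": 0},{"delta_pos": [0,0.0016,0],"delta_rot": [0,0,0],"claw": 0}]'

```text
time: 16.18
eef_pos: [0.5748, 0.0326, 0.1241]
tcp_rot: [-0.502, -0.49, 0.507, -0.501]
contact_force: [0.8, -9.2, 2.9]
opening: 0.001
```

play_rows --targets '[{"delta_pos": [0,0.0017,0],"delta_rot": [0,0,0],"claw": 0},{"delta_pos": [0,0.0019,0],"delta_rot": [0,0,0],"claw": 0},{"delta_pos": [0,0.0019,0],"delta_rot": [0,0,0],"claw": 0},{"delta_pos": [0,0.0019,0],"delta_rot": [0,0,0],"claw": 0},{"delta_pos": [0,0.0019,0],"delta_rot": [0,0,0],"claw": 0},{"delta_pos": [0,0.0019,0],"delta_rot": [0,0,0],"claw": 0},{"delta_pos": [0,0.0019,0],"delta_rot": [0,0,0],"claw": 0},{"delta_pos": [0,0.0019,0],"delta_rot": [0,0,0],"claw": 0},{"delta_pos": [0,0.0019,0],"delta_rot": [0,0,0],"claw": 0}]'

```text
time: 16.93
eef_pos: [0.5748, 0.0327, 0.1242]
tcp_rot: [-0.501, -0.489, 0.507, -0.502]
contact_force: [-0.2, -11.5, 2.8]
opening: 0.004
```

Held 0.7 s at about 11 N of push, against about 4 N of drag. Backing off in −y, then lifting.

play_rows --targets '[{"delta_pos": [0,-0.002,0],"delta_rot": [0,0,0],"claw": 0},{"delta_pos": [0,-0.008,0],"delta_rot": [0,0,0],"claw": 0},{"delta_pos": [0,-0.016,0],"delta_rot": [0,0,0],"claw": 0},{"delta_pos": [0,-0.02,0.005],"delta_rot": [0,0,0],"claw": 0},{"delta_pos": [0,-0.025,0.03],"delta_rot": [0,0,0],"claw": 0},{"delta_pos": [0,-0.04,0.06],"delta_rot": [0,0,0],"claw": 0},{"delta_pos": [0,-0.07,0.09],"delta_rot": [0,0,0],"claw": 0},{"delta_pos": [0,-0.1,0.12],"delta_rot": [0,0,0],"claw": 0},{"delta_pos": [-0.01,-0.135,0.14],"delta_rot": [0,0,0],"claw": 0},{"delta_pos": [-0.02,-0.17,0.14],"delta_rot": [0,0,0],"claw": 0},{"delta_pos": [-0.03,-0.205,0.14],"delta_rot": [0,0,0],"claw": 0},{"delta_pos": [-0.03,-0.21,0.14],"delta_rot": [0,0,0],"claw": 0},{"delta_pos": [-0.03,-0.21,0.14],"delta_rot": [0,0,0],"claw": 0},{"delta_pos": [-0.03,-0.21,0.14],"delta_rot": [0,0,0],"claw": 0}]'

```text
time: 18.1
eef_pos: [0.5446, -0.177, 0.2639]
tcp_rot: [-0.501, -0.49, 0.507, -0.502]
contact_force: [-0.1, -0.8, -0.1]
opening: -0.001
```

```bash
python3 - <<'E'
from h import *
a=ctrl.read_camera('side')[150:320,150:300]; b=ctrl.read_camera('top')[90:230,165:305]
cv2.imwrite('pics/e.png',np.hstack([cv2.resize(a,(441,500),interpolation=cv2.INTER_CUBIC),cv2.resize(b,(350,500)) if 0 else np.vstack([cv2.resize(b,(350,350),interpolation=cv2.INTER_CUBIC),np.zeros((150,350,3),np.uint8)])]))
s=ctrl.get_state();print(s['eef_pos'],s['contact_force'])
E
```

```text
[ 0.54490707 -0.17599232  0.2637965 ] [0.26614017 0.60707276 0.22227517]
```

View pics/e.png

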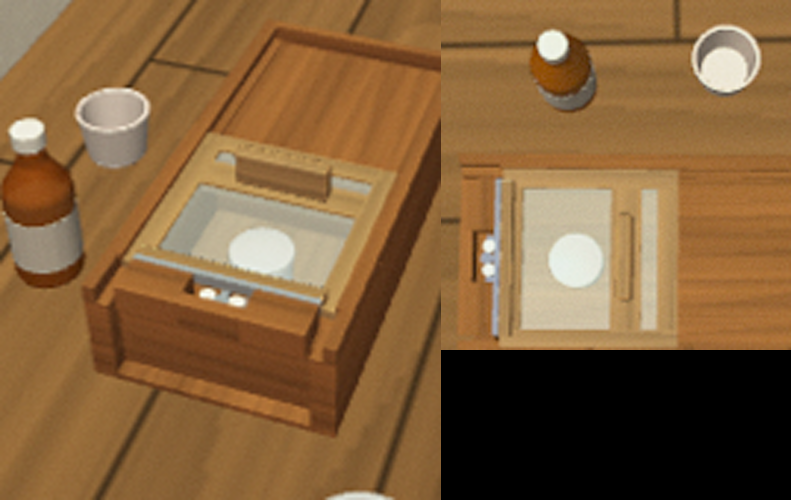

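The door bears on the plate (top crop x≈501), with the tongue between the rollers. The jar stands upright under the glass, and the bottle and cup are unmoved.

```bash
python3 -c "
from plant import ctrl
print(ctrl.sign_off())"
```

```text
the job is handed in; nothing more can be done
None
```

The jar stands upright on the bay floor, the glass door is shut against the stop, and the job is handed in at about 18 s of robot time.

- **Jar:** I felt the floor at about 8 N before releasing. The last pictures show the jar upright under the glass.
- **Door:** Drag was about 4–5 N. The catch appeared near tool y 0.0245 m and faded, and the rigid stop came at about 0.0324 m.
- **Lean on the stop:** I held the last push for about 0.7 s, and it read 11.5 N at the end. Less the drag, I estimate 7–11 N on the stop itself, but I could not measure that directly. No reading passed 15 N.
- **Final check:** In the last pictures the door touches the stop plate with its tongue between the rollers, and the gripper is clear of everything. The bottle and teacup are unmoved. The mortar was barely in the frame, and the red and green jars were outside it. The arm never went near the mortar, and the two jars looked undisturbed just after the jar was placed in the bay.
- **Small disagreement:** The camera put the stop face at about y 169 mm and the push implied about 170 mm, which is within calibration error. No checks failed.

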